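# Pack a dip pot into the picnic box

### The job

Pack the picnic box: ease the top dip pot straight up off the nested stack, without lifting, dragging or tipping the pots it is wedged in, and set it down gently, upright, on the floor of the empty compartment beside the lemon. Then swing the lid over and press its front edge down until the tab snaps behind the rim, so that the lid stays fully shut by itself. Leave everything else on the worktop where it is.

Things in the scene. Friction and masses are not known exactly. Their poses are not given: they have to be found in the camera images.
- pot_top: the pot to take, top of four equal nested cream stoneware pots, brown lip. 52 mm tall; straight collar 60 mm across on its upper 32 mm, tapered foot below (42 mm, grey band); about 0.17 kg. Origin: centre of underside, z up. Its foot is wedged in the mouth below; the collar is free to grasp, but the next one starts right under it. Frees with 2 to 4 N beyond its weight; pressing wedges it tighter
- pot_second: the pot next below the top one, same size; its rim is 20 mm above the underside of the top pot, which stands 32 mm higher than this one. Origin: centre of its underside
- pots_low: the two lowest pots of the stack, same size, jammed firmly in one another (they move as one, together 84 mm tall, 0.34 kg), standing on the worktop; the second pot is wedged in them, its underside 64 mm above theirs. Origin: centre of the underside
- box: lower half of a picnic box, dark teal, 190 mm along its x, 130 mm along y, rim 33 mm high, wall 2.6 mm; stands firm, does not slide. Origin: centre of underside, z up. A divider (top 23 mm high) at x = 0 parts it: empty compartment at -x (inside 91 x 125 mm), lemon at +x. Lid hinge along its -y side, catch for the tab in the middle of its +y side
- empty_side (a point): centre of the floor of the empty compartment, 3 mm above the worktop; axes as the box. The pot's underside belongs at this height
- box_lid (a joint): angle of the cream lid, a 190 x 130 mm shell 34 mm deep: 0 fully shut, grows as it opens, stop at 2.4 rad. At the start it stands open, leaning back past upright on its stiff hinge, its front edge and tab then up to 170 mm above the worktop. Shut, it clears the pot by 9 mm. Its hinge springs it open again unless it is snapped, with less than 1 N
- lid_hinge (a point): middle of the lid's hinge line, 33 mm above the worktop. The point turns with the lid: x along the hinge line (as the box's x), y along the lid from hinge to front, z the lid's outward normal; the flat outer face lies at z = 34 mm
- lid_front (a point): middle of the lid's front edge, on its outer face: 130 mm from the hinge line along the lid and 34 mm out. Shut, it is 67 mm above the worktop. Press here, just inside the edge
- box_tab (a joint): deflection of the dark tab (34 mm wide, 28 mm long) hung on the middle of the lid's front edge: 0 at rest. Its bead rides over the catch (up to about 0.2 rad out) in the last 0.1 rad of the lid and springs back under the ledge; that takes some 3 to 8 N on the front edge
- lemon: a yellow lemon, 78 x 55 x 56 mm, lying in the other compartment. Origin: underside when it lies as at the start
- steel_shaker: small pale steel shaker, 37 mm across, 64 mm tall. Origin: underside
- glass: clear tumbler mouth down, 64 mm across, 89 mm tall. Origin: underside
- timer: round black and white kitchen timer, 59 mm across, 47 mm tall. Origin: underside

How it is judged:
By the outcome, as a careful person would: the job done as asked, in the order asked, and still so for the second after the job is handed in, with the robot touching nothing.
It also fails if it takes over 58 s, if anything falls off the work surface, if the arm or the gripper's body presses on something with over 40 N, if the wrist force passes 120 N, or if a joint passes its speed limit or range.

### The arm

A 6-joint arm with a two-finger parallel gripper is mounted at the origin on a cart in front of the work surface, level with it; the furniture and walls round the work are solid. World frame = base frame: x ahead of the robot, y to its left, z up, the work surface at z = 0. Lengths are in mm, angles in rad, forces in N, time in s.
With the tool pointing down it reaches from about 275 to 825 mm from the base axis. Payload 5.2 kg.
Tool frame: the origin (TCP) lies at the very end of the fingers, on their centre line; the grasp point (between the pads) lies 19 mm behind it; z points along the fingers, y is the line along which they close (so a half turn about z gives the same grasp; the last joint's range is limited). The gripper opens to 93 mm and grips with 3 to 60 N. Pads are 15 mm wide; open, the fingers measure 128 mm over their backs; the gripper's body (75 mm by 188 mm) begins 65 mm behind the grasp point.
Start: joints at [-1.339, 0.259, 1.535, -0, 1.348, -0.203], TCP at [231.696, -498.82, 218.653] pointing down, gripper open.
Joint ranges: [-3.14, 3.14], [-0.91, 2.08], [0.19, 2.58], [-1.22, 4.36], [0.22, 2.71], [-3.12, 3.12]. Speed limits (rad/s): [2.57, 2.57, 3.14, 3.14, 3.14, 3.14].

### API

Orientations are given as [roll, pitch, yaw] about the fixed x, y, z axes, in that order (R = Rz(yaw) Ry(pitch) Rx(roll)).
In Python, from bench import robot gives the robot as it stands. The module is installed in compiled form; this text tells all that it offers. Calls block until the motion is done:
- robot.move_ptp(position, orientation): joint-space move of the TCP to a pose.
- robot.move_linear(position, ori=None, speed=150, f_stop=None): straight line of the TCP; ori=None keeps the orientation; speed is the mean speed in mm/s. With f_stop (N) it stops when the force on the tool has changed by that much, and returns True; else False.
- robot.move_j(angles): joint-space move.
- robot.move_gripper(opening): opening from 0.0 (shut) to 1.0 (fully open); the grip force is fixed at half the most; returns when the fingers have stopped.
- robot.sleep(seconds).
- robot.inverse_kinematics(position, orientation): joint angles nearest the present ones, or None.
- robot.get_image(name): name is "side" or "top" or "wrist"; returns a dict with "img" (384x512x3 uint8, blue, green, red), "fovy" (degrees; the focal length in pixels is half the picture's height over the tangent of half this angle, whatever the lens; pixels are square), "cx", "cy" (the principal point, pixels), "eye" and "orientation" of the camera in the world. Camera axes: x right, y down, z forward; pixel columns grow to the right and rows downward; lengths in mm; the calibration is good to about 2 mm. The wrist camera is an equidistant fisheye: a pixel r from the principal point sees the ray r / f radians off the axis. A picture is of the moment at which its call begins. There is no depth.
A pose or a line that the arm cannot do raises robot.MotionError and nothing moves.
- robot.hand_in(): hands the job in; it is judged then, once.
Readings, each from a call of its own:
- robot.current_t(): time.
- robot.current_qpos(): joint angles.
- robot.current_joint_vel(): joint speeds.
- robot.current_joint_efforts(): joint torques, N m.
- robot.current_tcp_pos(): TCP position.
- robot.current_eef_rot(): TCP orientation.
- robot.current_contact_force(): force on the tool from outside, world axes, zero at the start.
- robot.current_ft_torque(): the same for the moment, N m.
- robot.current_gripper_width(): opening from 0.0 (shut) to 1.0 (fully open).
- robot.current_finger_force(): force on a finger pad.
Only numpy, scipy, OpenCV 4.12 (cv2) and the standard library are available. Lean on these libraries where they do the work, as an engineer would, in place of code of your own. Each camera call takes 0.05 s, during which the arm holds its last target. There are 200 camera calls.

## Working session

There is one attempt and no reset: what is moved stays moved. The work goes in short steps, each a Python script; the robot and the scene stay as the last script left them, time stands still between calls to the robot, and variables do not carry over. Pictures are saved under pics/ and viewed, at most 10 in all, crops included, and the job is handed in when it is done.

```bash
mkdir -p pics; cat > h.py <<'E'
import numpy as np, cv2
from bench import robot
from scipy.spatial.transform import Rotation as R
def cam(n,save=None):
    d=robot.get_image(n)
    if save: cv2.imwrite('pics/'+save,d['img'])
    return d
def Rm(o):
    o=np.array(o,float)
    return o if o.shape==(3,3) else R.from_euler('xyz',o).as_matrix()
def ray(d,u,v):
    f=d['img'].shape[0]/2/np.tan(np.radians(d['fovy'])/2)
    x,y=(u-d['cx'])/f,(v-d['cy'])/f
    return np.array(d['eye']),Rm(d['orientation'])@np.array([x,y,1.])
def plane(d,u,v,z):
    e,r=ray(d,u,v); return e+r*(z-e[2])/r[2]
def proj(d,p):
    f=d['img'].shape[0]/2/np.tan(np.radians(d['fovy'])/2)
    c=Rm(d['orientation']).T@(np.array(p)-np.array(d['eye'])); return d['cx']+f*c[0]/c[2],d['cy']+f*c[1]/c[2]
E
python3 - <<'E'
from h import *
for n in('top','side'):
    d=cam(n,n+'0.png'); print({k:v for k,v in d.items() if k!='img'})
a=cv2.imread('pics/top0.png');b=cv2.imread('pics/side0.png')
E
```

```text
{'fovy': 47.80347473973422, 'cx': 247.92113785981192, 'cy': 195.08030594917184, 'eye': array([ 185.5574483 , -101.48145217, 1398.73412985]), 'orientation': array([-2.92312266e+00,  1.97853761e-03, -1.50813697e+00])}
{'fovy': 42.743317600048584, 'cx': 252.16893925979898, 'cy': 192.40084632129836, 'eye': array([-439.42186161,  426.31742125, 1279.91475806]), 'orientation': array([-2.42620446,  0.01038495, -2.09682692])}
```

View pics/top0.png

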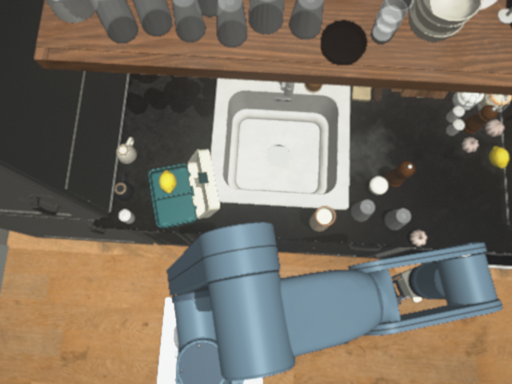

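View pics/side0.png

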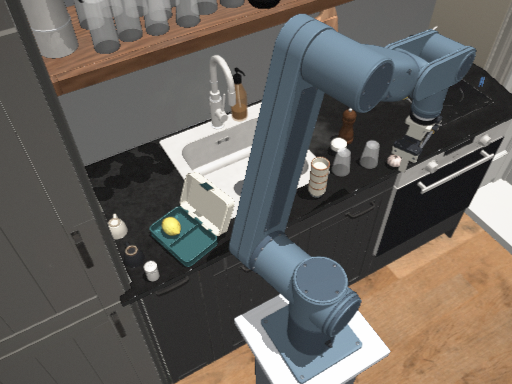

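Both views show the box at top-view (172,197) with its open lid on the right, the lemon at (168,182) and the pot stack at (322,218). I'll zoom in for measurements.

```bash
python3 - <<'E'
from h import *
a=cv2.imread('pics/top0.png');b=cv2.imread('pics/side0.png')
A=cv2.resize(a[145:235,143:223],None,fx=5,fy=5,interpolation=2)[:450,:400]
B=cv2.resize(b[170:270,145:240],(400,421),interpolation=2)
C=cv2.resize(a[200:235,305:340],(400,150)) if 0 else cv2.resize(a[203:233,300:380],(400,150),interpolation=2)
D=cv2.resize(b[130:205,295:350],(132,180),interpolation=2)
M=np.zeros((600,800,3),np.uint8);M[:450,:400]=A;M[:421,400:]=B;M[450:,:400]=C;M[421:600,400:532]=D[:179]
cv2.imwrite('pics/crop0.png',M)
E
```

```text
(no output)
```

View pics/crop0.png

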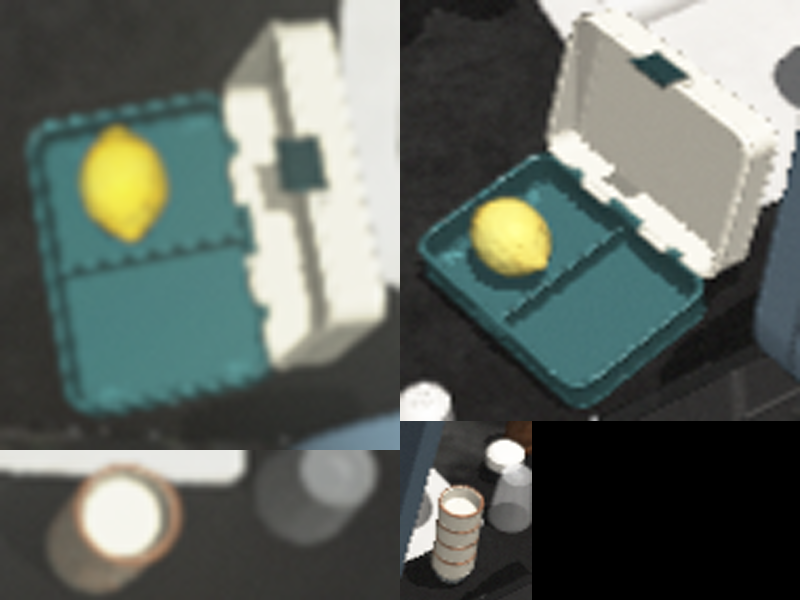

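```bash
cat > m.py <<'E'
from h import *
T=cam('top');S=cam('side')
def P(cx,cy): return 143-.4+cx/5,145-.4+cy/5
def Q(cx,cy): return 145-.4+(cx-400)*95/400,170-.4+cy*100/421
np.set_printoptions(precision=1,suppress=True)
for n,p,z in [('L1',(32,140),33),('L2',(70,400),33),('top1',(60,117),33),('top2',(200,93),33),('bot1',(95,412),33),('bot2',(250,377),33),('div1',(68,275),23),('div2',(240,241),23)]:
    print(n,plane(T,*P(*p),z))
for n,p,z in [('left',(421,250),33),('near',(578,380),33),('right',(703,290),33),('far',(545,158),33),('div1',(508,318),23),('div2',(622,232),23)]:
    print('S',n,plane(S,*Q(*p),z))
def tri(u,v):
    e1,r1=ray(T,*u);e2,r2=ray(S,*v);r1/=np.linalg.norm(r1);r2/=np.linalg.norm(r2)
    s=np.linalg.lstsq(np.c_[r1,-r2],e2-e1,rcond=None)[0];a,b=e1+s[0]*r1,e2+s[1]*r2
    return (a+b)/2,np.linalg.norm(a-b)
# tab outer-lower edge center on lid front
print('tab far end',tri(P(299,140),Q(656,58)))
print('tab tip',tri(P(302,190),Q(664,82)))
# pot: warm-white/brown blob on top
for d,(x0,y0,x1,y1),n in((T,(305,205,342,232),'T'),(S,(305,152,335,175),'S')):
    c=d['img'][y0:y1,x0:x1].astype(int)
    m=((c[...,2]-c[...,0])>45).astype(np.uint8)
    ys,xs=np.nonzero(m); print(n,'brown',len(xs),xs.min()+x0,xs.max()+x0,ys.min()+y0,ys.max()+y0)
    w=(c.min(2)>205).astype(np.uint8); k,l,st,ce=cv2.connectedComponentsWithStats(w)
    for i in range(1,k):
        if st[i,4]>30: print(n,'white',st[i],ce[i]+[x0,y0],plane(d,*(ce[i]+[x0,y0]),143))
for p in [(324.2,216.4)]: print(plane(T,*p,148))
print(plane(S,320.4,162,148))
for z in(148,): print('proj', proj(T,plane(T,324.2,216.4,148)+[30,0,0]))
E
python3 m.py
```

```text
L1 [543.  247.6  33. ]
L2 [373.9 204.2  33. ]
top1 [559.7 231.   33. ]
top2 [581.7 141.   33. ]
bot1 [367.2 187.5  33. ]
bot2 [395.8  91.2  33. ]
div1 [456.7 216.6  23. ]
div2 [486.2 107.2  23. ]
S left [537.1 250.4  33. ]
S near [371.6 197.9  33. ]
S right [396.2  84.4  33. ]
S far [571.3 132.5  33. ]
S div1 [453.7 217.5  23. ]
S div2 [482.6 110.   23. ]
tab far end (array([517.9,  54.7, 157.9]), np.float64(6.865638311257766))
tab tip (array([492.1,  55.2, 154.5]), np.float64(4.516675073878224))
T brown 80 315 335 206 225
T white [23  0 14  4 43] [335.8 206.2] [ 446.1 -342.5  143. ]
T white [ 12   4  14  15 164] [323.7 216. ] [ 414.7 -307.6  143. ]
S brown 53 311 329 157 174
S white [  0   0  10  23 100] [309.1 161.4] [ 441.9 -285.2  143. ]
S white [ 9 10 12  7 68] [319.4 165.1] [ 411.4 -304.3  143. ]
[ 412.7 -308.3  148. ]
[ 417.2 -311.8  148. ]
proj (np.float64(324.4506196558073), np.float64(206.34654206622096))
```

```bash
python3 - <<'E'
from h import *
print(robot.current_t(), robot.current_eef_rot())
import math
for nm,p in(('stack',(414,-309,240)),('box',(430,160,200))):
    for yw in (-30.6,149.4,-120.6,59.4,0,-90,-60):
        print(nm,yw,np.round(robot.inverse_kinematics(p,[math.pi,0,math.radians(yw)]),2))
robot.move_ptp([414,-309,230],[math.pi,0,math.radians(-60)])
d=cam('wrist','w0.png'); print(robot.current_t(),{k:v for k,v in d.items() if k!='img'})
E
```

```text
0.2 [-3.14050936e+00 -2.06986002e-04  4.34810770e-01]
stack -30.6 [-0.86  0.18  1.58 -0.    1.38  1.25]
stack 149.4 [-0.86  0.18  1.58  0.    1.38 -1.89]
stack -120.6 [-0.86  0.18  1.58 -0.    1.38  2.82]
stack 59.4 [-0.86  0.18  1.58  0.    1.38 -0.32]
stack 0 [-0.86  0.18  1.58 -0.    1.38  0.71]
stack -90 [-0.86  0.18  1.58 -0.    1.38  2.28]
stack -60 [-0.86  0.18  1.58 -0.    1.38  1.76]
box -30.6 [ 0.11  0.11  1.77 -0.    1.26  2.22]
box 149.4 [ 0.11  0.11  1.77  0.    1.26 -0.92]
box -120.6 [ 0.11  0.11  1.77  0.    1.26 -2.5 ]
box 59.4 [ 0.11  0.11  1.77 -0.    1.26  0.65]
box 0 [ 0.11  0.11  1.77 -0.    1.26  1.68]
box -90 [ 0.11  0.11  1.77  0.    1.26 -3.03]
box -60 [ 0.11  0.11  1.77 -0.    1.26  2.73]
1.9583 {'fovy': 65.70646984690485, 'cx': 256.0111795368382, 'cy': 196.30639636374812, 'eye': array([ 448.22885395, -368.70038958,  396.0078173 ]), 'orientation': array([ 2.89219830e+00,  5.75800570e-04, -2.61738433e+00])}
```

View pics/w0.png

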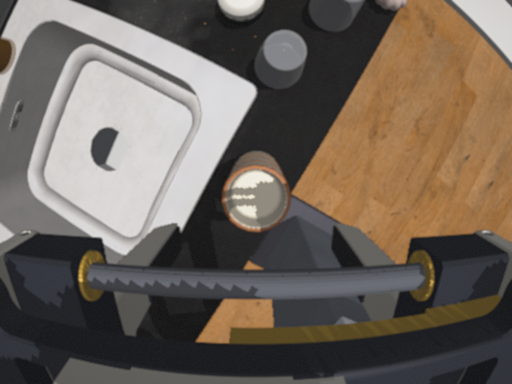

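The wrist view shows the top pot's brown rim centred near (256,198), radius about 34 px. The fingers are at the bottom, either side of it. I'll fit the rim and check it from a second pose.

```bash
cat >> h.py <<'E'
def wray(d,u,v):
    f=d['img'].shape[0]/2/np.tan(np.radians(d['fovy'])/2)
    x,y=u-d['cx'],v-d['cy'];r=np.hypot(x,y)+1e-9;t=r/f
    return np.array(d['eye']),Rm(d['orientation'])@np.array([np.sin(t)*x/r,np.sin(t)*y/r,np.cos(t)])
def wplane(d,u,v,z):
    e,r=wray(d,u,v); return (e+r*(z-e[2])/r[2])[:2]
def wproj(d,p):
    f=d['img'].shape[0]/2/np.tan(np.radians(d['fovy'])/2)
    c=Rm(d['orientation']).T@(np.array(p,float)-np.array(d['eye']));n=np.hypot(c[0],c[1])+1e-9;t=np.arctan2(n,c[2])
    return d['cx']+f*t*c[0]/n,d['cy']+f*t*c[1]/n
def rimfit(d,guess,z,r=30):
    """radial scan round the guess for the outermost brown pixel, cast to plane z, circle fit"""
    c=d['img'].astype(int);m=((c[...,2]-c[...,0])>45)&(c[...,2]<225)
    pts=[]
    for a in np.linspace(0,2*np.pi,120,endpoint=False):
        for q in np.arange(r+5,r-6,-.25):
            u,v=wproj(d,[guess[0]+q*np.cos(a),guess[1]+q*np.sin(a),z])
            if 0<=int(round(v))<384 and 0<=int(round(u))<512 and m[int(round(v)),int(round(u))]:
                if q<r+4.5: pts.append([guess[0]+q*np.cos(a),guess[1]+q*np.sin(a)])
                break
    p=np.array(pts)
    from scipy.optimize import least_squares
    s=least_squares(lambda x:np.hypot(*(p-x[:2]).T)-x[2],[*guess,r],loss='soft_l1',f_scale=.5)
    return s.x,len(p)
E
python3 - <<'E'
from h import *; import math
def go(g):
    d=cam('wrist')
    for _ in range(4):
        x,n=rimfit(d,g,148); g=x[:2]
    print(robot.current_t(),x,n); return g
g=go(wplane(robot.get_image('wrist'),256,198,148))
robot.move_ptp([g[0],g[1],200],[math.pi,0,math.radians(-120)])
g2=go(g)
robot.move_ptp([g[0],g[1],200],[math.pi,0,math.radians(0)])
g3=go(g);print((g2+g3)/2)
cam('wrist','w1.png')
E
```

```text
2.0583 [ 416.09346872 -312.17702945   29.51983278] 115
3.0917 [ 414.23576114 -312.95793726   29.88249325] 118
4.9583 [ 416.17573215 -311.64619321   29.38224157] 79
[ 415.20574664 -312.30206524]
```

```bash
python3 - <<'E'
from h import *; import math
M=[(-60,416.09,-312.18),(-120,414.24,-312.96),(0,416.18,-311.65)]
A=[];b=[]
for y,px,py in M:
    c,s=math.cos(math.radians(y)),math.sin(math.radians(y))
    A+=[[1,0,c,-s],[0,1,s,c]];b+=[px,py]
p=np.linalg.lstsq(np.array(A),np.array(b),rcond=None)[0]; print(p)
o=[math.pi,0,math.radians(0)]
robot.move_linear([p[0],p[1],160],o,speed=100)
print(robot.move_linear([p[0],p[1],122],speed=60,f_stop=3), robot.current_tcp_pos())
robot.move_gripper(0.72)
print(robot.current_gripper_width(),robot.current_contact_force(),robot.current_finger_force(),robot.current_t())
robot.move_gripper(0.69)
print(robot.current_gripper_width(),robot.current_contact_force(),robot.current_finger_force(),robot.current_t())
cam('wrist','w2.png')
E
```

```text
[ 4.14932203e+02 -3.11607964e+02  1.27969735e+00  2.50393686e-01]
False [ 415.04406621 -311.71289765  122.02649801]
0.724253389209879 [-0.79566379  0.69763955  0.06114834] 0.0 6.9833
0.6892020709895573 [-0.03584427 -0.58086558 -0.40894904] 0.0 7.2833
```

View pics/w2.png

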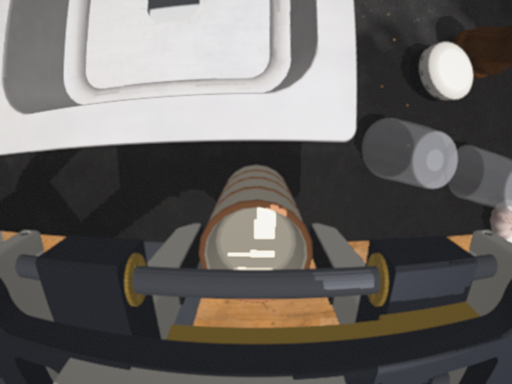

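The pot (rim columns 200–312) sits centred between the fingers, gaps of a few pixels each side. I'll close in small steps and watch the forces.

```bash
python3 - <<'E'
from h import *
def f():
    a=[]
    for _ in range(6): a.append(robot.current_contact_force()); robot.sleep(.01)
    return np.mean(a,0)
f0=f();print(f0)
for w in (.68,.672,.665,.659,.653,.648,.644):
    robot.move_gripper(w); c=f()-f0
    print(w,round(robot.current_gripper_width()*93,2),np.round(c,2),robot.current_finger_force(),robot.current_t())
    if robot.current_finger_force()>.3 or np.abs(c[1])>1: break
E
```

```text
[ 0.45633825  0.31752968 -0.04965186]
0.68 62.9 [-0.44 -0.12 -0.03] 0.0 7.6583
0.672 62.77 [-0.48 -0.9  -0.25] 0.0 7.925
0.665 61.76 [-0.84 -0.57 -0.02] 5.002461026748506e-05 8.1917
0.659 61.19 [-0.7   0.23 -0.05] 0.045625978764292086 8.4583
0.653 61.21 [-0.36  0.22 -0.27] 0.19625830274890177 8.725
0.648 60.35 [-0.34  0.45  0.54] 0.3464120806893334 8.9917
```

```bash
python3 - <<'E'
from h import *
p=robot.current_tcp_pos()
robot.move_linear([p[0],p[1]+.4,p[2]],speed=5)
robot.move_gripper(0.0); robot.sleep(.1)
print(robot.current_gripper_width()*93,robot.current_contact_force(),robot.current_finger_force(),robot.current_t())
p=robot.current_tcp_pos()
for dz,s in((2,8),(6,12),(30,30),(70,100)):
    robot.move_linear([p[0],p[1],p[2]+dz],speed=s); print(dz,robot.current_contact_force(),robot.current_gripper_width()*93,robot.current_t())
d=cam('wrist');t=cam('side')
cv2.imwrite('pics/lift.png',np.hstack([d['img'][100:],cv2.resize(t['img'][120:216,270:360],(270,284))]))
print(p)
E
```

```text
59.27092836359207 [-0.11422214 -0.11022354  0.41477228] 29.999921566122794 9.5583
2 [-0.03904253  0.36164361 -2.55369477] 59.864092007658215 9.9667
6 [ 0.60810599 -0.06230065 -1.84124082] 59.35844869817791 10.45
30 [ 0.03645349 -0.22567358 -1.68410201] 58.7323780898863 11.4
70 [ 0.09622745 -0.12636476 -1.77198834] 59.02343174961755 11.95
[ 414.9219893  -311.25612002  122.0086274 ]
```

View pics/lift.png

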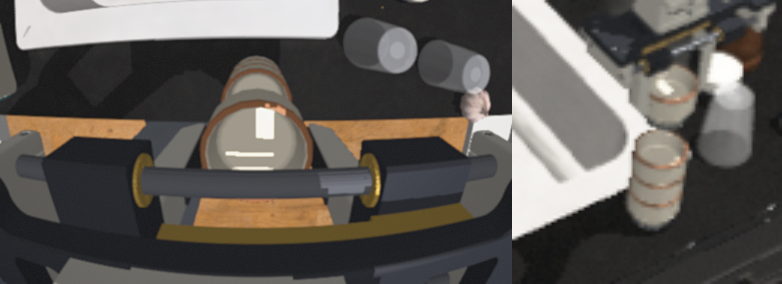

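The top pot is held alone; the other three stand undisturbed (side view, right). Next I'll move above the box and refine its position.

```bash
python3 - <<'E'
from h import *; import math
p=robot.current_tcp_pos()
robot.move_linear([p[0],p[1],262],speed=150)
robot.move_ptp([430,170,262],[math.pi,0,math.radians(149.4)])
d=cam('wrist','w3.png'); print(robot.current_t(),robot.current_tcp_pos())
C=np.array([473.2,162.5]);a=math.radians(14.4);ex=np.array([math.cos(a),math.sin(a)]);ey=np.array([-ex[1],ex[0]])
im=d['img'].copy()
for x,y,z in [(-95,65,33),(95,65,33),(95,-65,33),(-95,-65,33),(0,62,23),(0,-62,23)]:
    q=wproj(d,[*(C+x*ex+y*ey),z]);print((x,y,z),np.round(q,1)); cv2.circle(im,tuple(int(round(k)) for k in q),2,(0,0,255),-1)
cv2.imwrite('pics/w3.png',cv2.resize(im,(768,576),interpolation=2))
import pickle;pickle.dump(d,open('w3.pkl','wb'))
E
```

```text
14.4667 [430.34359292 169.31079242 261.84327248]
(-95, 65, 33) [252.  118.2]
(95, 65, 33) [345.7 215.3]
(95, -65, 33) [280.8 273.6]
(-95, -65, 33) [185.9 186.6]
(0, 62, 23) [299.2 168.9]
(0, -62, 23) [236.9 228.7]
```

View pics/w3.png

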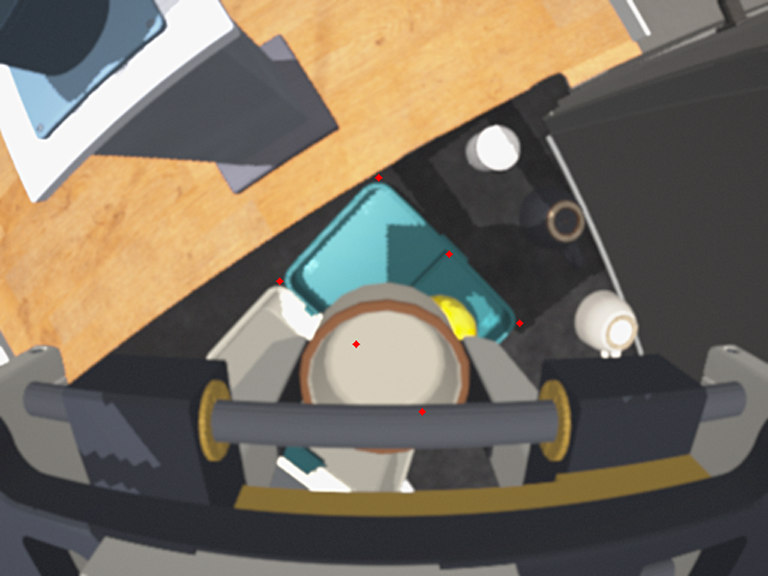

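The predicted corners (red dots) lie on the actual box rim and divider end (449,253) to within about 2 px, so the pose holds. I'll lower the pot.

```bash
python3 - <<'E'
from h import *; import math
C=np.array([474,162.7]);a=math.radians(14.4);ex=np.array([math.cos(a),math.sin(a)]);ey=np.array([-ex[1],ex[0]])
t=C-47*ex+10*ey; o=[math.pi,0,math.radians(149.4)]
robot.move_linear([*t,150],o,speed=120)
print(robot.move_linear([*t,45],speed=70,f_stop=6),robot.current_tcp_pos(),robot.current_contact_force())
robot.sleep(.2)
print(robot.move_linear([*t,26],speed=10,f_stop=1.5),robot.current_tcp_pos(),robot.current_contact_force(),robot.current_t())
E
```

```text
False [426.35369755 160.73697072  45.38422503] [ 0.72132659  0.40899346 -2.45197147]
True [425.97694056 160.69563857  29.74179441] [ 0.0822073  -0.46061478  6.13772634] 18.775
```

```bash
python3 - <<'E'
from h import *; import math
robot.sleep(.1);print(robot.current_contact_force(),robot.current_tcp_pos())
robot.move_gripper(0.72); print(robot.current_gripper_width()*93,robot.current_contact_force())
p=robot.current_tcp_pos()
robot.move_linear([p[0],p[1],110],speed=50); robot.move_linear([p[0],p[1],250],speed=180)
d=cam('wrist','w4.png');t=cam('side');print(robot.current_t())
for g in [(426,160.7)]:
    for _ in range(4): x,n=rimfit(d,g,55); g=x[:2]
    print(x,n)
cv2.imwrite('pics/pl.png',np.hstack([d['img'],cv2.resize(t['img'][165:275,140:240],(280,308))[:308] if 0 else cv2.resize(t['img'][165:275,140:240],(280,384))]))
E
```

```text
[-0.36276816  0.38984773  5.24291847] [425.96967739 160.68099548  29.72668349]
66.91683070522706 [-0.23961958  0.55574481  0.47920121]
22.0667
[425.85688037 160.26416491  29.22963085] 110
```

View pics/pl.png

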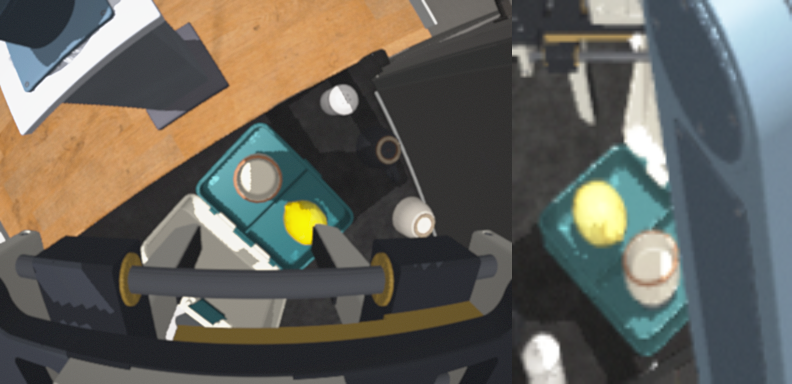

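The pot stands upright in the empty compartment, rim fitted at (425.9,160.3), clear of the walls. The open lid's tab shows at (205,310). Next is the lid, pushed from behind with closed fingers along its arc.

```bash
cat > lid.py <<'E'
from h import *; import math
C=np.array([474,162.7]);a=math.radians(14.4);ex=np.array([math.cos(a),math.sin(a)]);ey=np.array([-ex[1],ex[0]])
o=[math.pi,0,math.radians(104.4)]
def B(y,z,x=0): return [*(C+x*ex+y*ey),z]
E
python3 - <<'E'
from lid import *
import sys
def mv(y,z,s,f=15):
    h=robot.move_linear(B(y,z),speed=s,f_stop=f); c=robot.current_contact_force()
    print(round(y),round(z),h,np.round(c,1),round(robot.current_t(),1))
    if h: sys.exit()
robot.move_gripper(0.0)
robot.move_ptp(B(-195,250),o); print(robot.current_t())
mv(-195,112,150)
mv(-150,112,60); mv(-107,112,80)
mv(-107,140,100)
for th in np.radians([75,55,40]):
    q=107+18*(1-th/(math.pi/2))
    mv(-65+q*math.cos(th)-34*math.sin(th)-7.5,33+q*math.sin(th)+34*math.cos(th),90)
d=cam('wrist');t=cam('top')
cv2.imwrite('pics/lid.png',np.hstack([d['img'],cv2.resize(t['img'][140:240,140:230],(280,384))]))
E
```

```text
24.0417
-195 112 False [ 0.1 -0.2 -0.6] 25.1
-150 112 False [-0.2  0.4 -0.3] 26.0
-107 112 False [0.1 0.2 0.3] 26.7
-107 140 False [-0.6  0.5  0.2] 27.1
-77 148 False [-0.5 -0.3 -0.4] 27.6
-35 146 False [ 0.1  0.5 -0. ] 28.2
-5 134 False [ 0.2 -0.8  0.1] 28.8
```

View pics/lid.png

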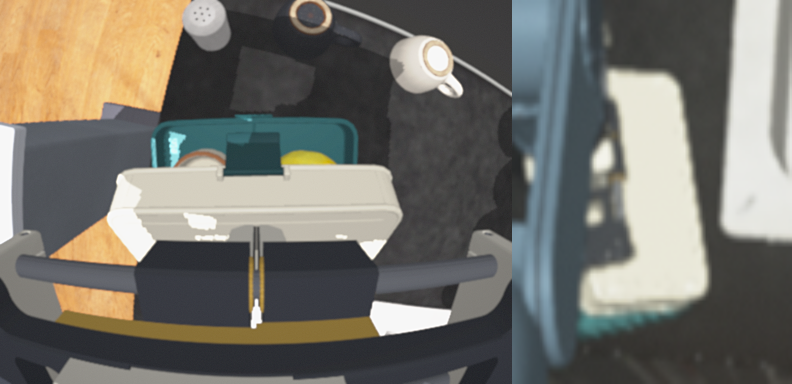

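The lid is following the fingertip. The tab at (253,150) is in line with the finger at (256,230), and the pot and lemon are visible under it. I'll continue down and press.

```bash
python3 - <<'E'
from lid import *
import sys
def mv(y,z,s,f=15):
    h=robot.move_linear(B(y,z),speed=s,f_stop=f); c=robot.current_contact_force()
    print(round(y),round(z),h,np.round(c,1),np.round(robot.current_tcp_pos(),1)[2],round(robot.current_t(),1))
    return h
for deg in (25,12,7):
    th=math.radians(deg);q=107+18*(1-th/(math.pi/2))
    if mv(-65+q*math.cos(th)-34*math.sin(th)-7.5,33+q*math.sin(th)+34*math.cos(th),80,f=10): sys.exit()
mv(54,76,30,12)
for z in (74,72,70,68,66,64):
    if mv(54,z,15,22): break
robot.sleep(.3);print(robot.current_contact_force(),robot.current_tcp_pos())
d=cam('wrist');cv2.imwrite('pics/shut.png',d['img'])
E
```

```text
22 115 False [0.3 0.1 0.2] 114.2 29.4
40 92 False [-0.7 -0.2 -0.2] 91.2 29.9
46 82 False [ 0.2 -0.2 -0.6] 81.3 30.2
54 76 False [-0.2  0.2 -0.1] 76.0 30.7
54 74 False [-1.3  2.4  3.8] 74.3 31.0
54 72 False [-2.7  3.5  5.1] 72.3 31.3
54 70 False [0.8 0.6 0.7] 69.7 31.6
54 68 False [ 0.7  0.2 -0.7] 67.8 31.8
54 66 False [-3.3 -0.6 10.2] 67.0 32.1
54 64 True [-3.7 -1.8  9.8] 67.1 32.3
[-2.32057716 -1.70674719  9.74284467] [460.73011262 214.93508829  67.08341207]
```

```bash
python3 - <<'E'
from lid import *
robot.move_linear(B(54,150),speed=80)
robot.move_ptp([300,-150,330],o); robot.sleep(.5)
d=cam('side');t=cam('top');print(robot.current_t())
print(proj(d,B(65,67)),proj(d,B(-65,67)),proj(t,B(65,67)))
s=cv2.resize(d['img'][140:275,100:260],(400,338),interpolation=2);u=cv2.resize(t['img'][140:240,140:240],(338,338),interpolation=2)
b=cv2.resize(d['img'][120:210,270:400],(488,338),interpolation=2)[:260,:]
M=np.zeros((598,738,3),np.uint8);M[:338,:400]=s;M[:338,400:]=u;M[338:,:488]=b
cv2.imwrite('pics/end.png',M)
E
```

```text
36.0833
(np.float64(165.2718964332349), np.float64(236.98282991638004)) (np.float64(197.8755106420397), np.float64(213.32434145082055)) (np.float64(150.471400531449), np.float64(196.18723768099716))
```

View pics/end.png

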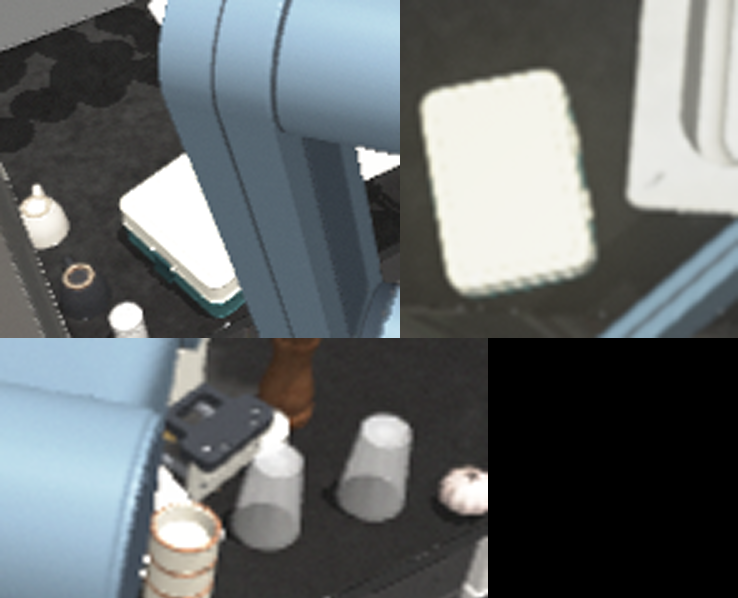

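The lid is shut on its own: the side view at (165,237) shows a uniform seam, the top view shows a flat lid, and the remaining stack is standing. The arm is clear of everything, so I'm handing in.

```bash
python3 -c "
from bench import robot
print(robot.hand_in())"
```

```text
the job is handed in; nothing more can be done
None
```

The top pot is upright on the floor of the empty compartment, the lid is snapped and staying shut by itself, the rest of the stack still stands, and the job was handed in at about 36 s.

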